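# Clear the fixture bed and hold the manifold against the sprung stop

## Robot

A 6-joint arm with a two-finger parallel gripper is mounted at the origin on the work surface. World frame = base frame: x ahead of the robot, y to its left, z up, the work surface at z = 0. Lengths are in m, angles in rad, forces in N, time in s.
With the tool pointing down it reaches from about 0.3 to 0.775 m from the base axis. Payload 14.6 kg.
Tool frame: the origin (TCP) lies midway between the tips of the shut fingers; the grasp point (between the pads) lies 19 mm behind it; z points along the fingers, y is the line along which they close (so a half turn about z gives the same grasp; the last joint's range is limited). The gripper opens to 94 mm and grips with 3 to 60 N. Pads are 16 mm wide; open, the fingers measure 119 mm over their backs; the gripper's body (75 mm by 177 mm) begins 78 mm behind the grasp point.
Start: joints at [-1.29, 0.3, 1.521, -0, 1.321, -0.067], TCP at [0.187, -0.517, 0.184] pointing down, gripper open.
Joint ranges: [-3.03, 3.03], [-0.79, 2.21], [0.23, 2.52], [-1.04, 4.18], [0, 3.07], [-2.55, 2.55]. Speed limits (rad/s): [2.22, 2.22, 2.57, 3.14, 3.14, 3.14].

## Interface

Orientations are given as [roll, pitch, yaw] about the fixed x, y, z axes, in that order (R = Rz(yaw) Ry(pitch) Rx(roll)).
In Python, from station import ctrl gives the robot as it stands. The module is installed in compiled form; this text tells all that it offers.
- The arm moves only by the tool servo_tool, never from a script. Its argument "plan" is a list of rows, each a list of 7 numbers: the opening in per cent of the stroke, from 0 (shut) to 100 (fully open), then the shift along the tool's x, y, z in m, then the turn, a rotation vector about the tool's x, y, z in rad. A call has exactly 8 rows; each row shifts and turns the commanded pose from where the row before left it, along the tool's axes as they then stand; what a row does not reach is not made up. A row lasts 1/8 s, in which the tool goes at most 62.5 mm and 10.7 degrees, less where a joint would pass 70% of its speed; a pose out of reach is approached as far as the arm can. A call with a gripper value outside its range is refused whole. The fingers move at their own pace and stop on an object; "force" is the grip in N (left out, the last holds). Time passes only in rows, so rows that do not move let the fingers close, or fill a call up. It gives the time, the measured TCP pose, the force, the opening and the grip force at its end, in the units of the state.
- ctrl.get_obs(): the state, without advancing time (a new reading comes with each control period).
- ctrl.camera(name): name is "scene" or "top" or "wrist"; returns a dict with "pixels" (420x560x3 uint8, red, green, blue), "z_map" (420x560 float32, m along the optical axis (not along the pixel's ray), 0 where there is no reading), "mtx" (3x3 intrinsics, pixels), "pose" (4x4, takes a point from camera to world coordinates). Camera axes: x right, y up, looking along -z (the intrinsics and any distortion apply to the point x, -y, -z); pixel columns grow to the right and rows downward; lengths in m; the calibration is good to about 2 mm. A picture is of the moment at which its call begins.
- ctrl.hand_in(): hands the job in; it is judged then, once.
The state is a dict: "time_s": time; "qpos": joint angles; "joint_vel": joint speeds; "tau": joint torques, N m; "ee_pos": TCP position; "eef_rot": TCP orientation; "force": force on the tool from outside, world axes, zero at the start; "moment": the same for the moment, N m; "grip_width": finger opening in m; "grip_force": force on a finger pad.
Only numpy, scipy, OpenCV 4.12 (cv2) and the standard library are available. Lean on these libraries where they do the work, as an engineer would, in place of code of your own. Each camera call takes 0.05 s, during which the arm holds its last target. There are 200 camera calls.

## Task

Pick up the scraper block and with it (not with the fingers or the manifold) sweep the three steel offcuts off the fixture bed into the chip pan at the bed's right side (seen from the robot), then stand the scraper back on the bench, clear of the fixture and its pan. Then set the manifold block flat on the bed, square to the sprung stop and in the middle of it, and press its end against the stop with a steady push of about 12 N, so that the stop's pointers stand over the black bands (stop pushed in about 12 mm, never to its end), and finish while still holding it pressed like that so that a colleague can bolt it down. Leave the other things on the bench alone.

Things in the scene. Friction and masses are not known exactly. Their poses are not given: they have to be found in the camera images.
- fixture: assembly fixture fixed to the bench: flat steel bed, top 24 mm above the bench. Origin at bench level under the middle of the free bed; x points along the bed to the sprung stop (roughly away from the robot), y to the left, z up. Free bed: x -80 to +60 mm, y -85 to +85 mm. At x 60 to 124 mm grey cheeks (y 53 to 64 mm on both sides) and a back wall, 70 mm above the bench; black band on each cheek's top
- pan (a point): centre of the chip pan's floor, 3 mm above the bench: an open shallow aluminium tray fixed against the bed's right edge, at fixture x = 0, y = -135 mm; 160 mm along x, 100 mm along y (fixture y -85 to -185 mm), rim 16 mm above the bench, 8 mm lower than the bed's top
- stop (a joint): travel of the sprung stop in m along the fixture's x: 0 when not pressed, 0.025 at its end. Its spring pushes back with 1000 N/m (1 N per mm) without preload, so 0.012 means 12 N. Its two pointers stand over the middle of the black bands at 0.012, over their ends at 0.007 and 0.017. It springs back when the push is let go
- stop_face (a point): the sprung stop's flat upright aluminium plate, 100 mm wide (y), 10 mm thick, top 41 mm above the bed; moves with joint stop. Point at the bottom middle of its front face (which looks to the fixture's -x), at bed height, fixture y = 0; axes parallel to the fixture's. Unpressed, the face is at fixture x = +60 mm
- manifold: loose aluminium valve block, 70 mm long (x), 44 mm wide (y), 55 mm tall, with three brass ports on top (6 mm more) and foot flanges on both sides (70 mm over both in y, 46 mm long, 10 mm high). Origin at the centre of its underside. Either flat end (x = +-35 mm) may face the stop. 0.4 to 0.65 kg. Grip it across the 44 mm, above the flanges. Starts on the bench left or right of the fixture
- scraper: loose scraper block standing on its sole: sole 110 mm long (x), 30 mm wide (y), 16 mm high, both long sides faced with steel; above it a wooden grip rib 80 mm long (x), 22 mm thick (y), up to 58 mm. Origin at the centre of its underside. 0.18 kg. It sweeps along its y, a long side leading. Starts on the bench, across the fixture from the manifold
- offcut1: loose offcut of dark steel bar, 18 x 14 x 8 mm, lying flat on the bed at the start; origin at the centre of its underside
- offcut2: loose offcut of dark steel bar, 18 x 14 x 8 mm, lying flat on the bed at the start; origin at the centre of its underside
- offcut3: loose offcut of dark steel bar, 18 x 14 x 8 mm, lying flat on the bed at the start; origin at the centre of its underside
- coupling: bystander, to be left alone: stepped round steel coupling, 34 mm across, 42 mm tall, standing at the far left of the bench; origin at the centre of its underside
- elbow: bystander, to be left alone: small brass elbow fitting, a 26 mm cube with a 20 mm steel stub to one side and one upwards, about 43 mm tall, at the far right; origin at the centre of its underside
- angle: bystander, to be left alone: bent steel angle bracket, foot 90 x 40 x 5 mm, upright leg 60 mm tall, at the far right; origin at the centre of its underside
- tee: bystander, to be left alone: tee fitting lying on its side, 60 mm steel tube of 26 mm diameter with a short brass branch, at the left; origin at the centre of its underside
- nut: bystander, to be left alone: big dark steel nut, 38 mm across, 16 mm tall, lying flat in front, near the robot; origin at the centre of its underside
- driver: bystander, to be left alone: screwdriver lying across the bench beyond the fixture; origin at the centre of its underside
Mind the look-alikes: they are no part of the job. Of the things like the manifold, leave any that is brown or purple; of the rest the smaller one is meant.

How it is judged:
On the way, in this order (a step that is already met when the one before it is completed fails the run):
1. with the scraper held, all three offcuts are in the chip pan (z of each of offcut1, offcut2, offcut3 in the frame of fixture below 0.018 m and y of offcut1 in the frame of fixture between -0.185 and -0.085 m and x of offcut1 in the frame of fixture between -0.08 and 0.08 m and y of offcut2 in the frame of fixture between -0.185 and -0.085 m and x of offcut2 in the frame of fixture between -0.08 and 0.08 m and y of offcut3 in the frame of fixture between -0.185 and -0.085 m and x of offcut3 in the frame of fixture between -0.08 and 0.08 m and contact force between the fingers and scraper above 1 N), for 0.1 s.
2. the scraper stands on the bench, let go, clear of the fixture (height (world z) of scraper below 0.008 m and angle between scraper's own z axis and vertical below 0.15 rad and contact force between scraper and fixture below 0.1 N and contact force between scraper and the arm below 0.1 N and linear speed of scraper below 0.02 m/s), for 0.2 s.
3. the manifold is held flat on the bed against the stop within the force band (value of joint stop between 0.007 and 0.017 m and contact force between manifold and stop between 5 and 22 N and contact force between the fingers and manifold above 1.5 N and contact force between scraper and manifold below 0.1 N and z of manifold in the frame of fixture between 0.021 and 0.028 m and angle between manifold's own z axis and vertical below 0.06 rad and y of manifold in the frame of fixture between -0.012 and 0.012 m and angle between the x axis of manifold and the x axis of stop_face, either way round below 0.08 rad and x of manifold in the frame of stop_face between -0.039 and -0.031 m and linear speed of manifold below 0.01 m/s), for 0.5 s.
At the end, for the whole second after the job is handed in: Fingers keep the manifold on the stop: stop in 7 to 17 mm, contact 5 to 22 N; manifold at rest, on the bed within 4 mm, upright to 0.06 rad, within 12 mm of the middle, square to 0.08 rad, end on the stop within 4 mm; offcuts in the pan; scraper standing on the bench, untouched, off the fixture (all of step 2 and all of step 3 and z of each of offcut1, offcut2, offcut3 in the frame of fixture below 0.018 m and y of offcut1 in the frame of fixture between -0.185 and -0.085 m and x of offcut1 in the frame of fixture between -0.08 and 0.08 m and y of offcut2 in the frame of fixture between -0.185 and -0.085 m and x of offcut2 in the frame of fixture between -0.08 and 0.08 m and y of offcut3 in the frame of fixture between -0.185 and -0.085 m and x of offcut3 in the frame of fixture between -0.08 and 0.08 m); the arm keeps its last pose, push and grip.
It fails at once if the sprung stop is driven to the end of its travel (value of joint stop above 0.0235 m).
It fails at once if an offcut is pushed with the fingers or the manifold instead of the scraper (contact force between any of the fingers, manifold and offcut1 above 0.4 N or contact force between any of the fingers, manifold and offcut2 above 0.4 N or contact force between any of the fingers, manifold and offcut3 above 0.4 N).
It fails at once if another thing on the bench is shifted by more than 30 mm (distance of any of coupling, elbow, angle, tee, nut, driver from where it was at the start of the episode above 0.03 m).
It also fails if it takes over 67 s, if anything falls off the work surface, if the arm or the gripper's body presses on something with over 40 N, if the wrist force passes 120 N, or if a joint passes its speed limit or range.

## Working session

There is one attempt and no reset: what is moved stays moved. The work goes in short steps, Python scripts to look and compute and a tool call to move; the robot and the scene stay as the last step left them, time stands still between calls to the robot, and variables do not carry over. Pictures are saved under pics/ and viewed, at most 10 in all, crops included, and the job is handed in when it is done.

Besides the shell and the picture viewer there is one more tool, called after "Emit:" as a command line: name --pt "numbers of a row" for each row, then --argument value for the rest. servo_tool: Moves the arm, as the interface text tells. Its arguments: {"type":"object","properties":{"plan":{"type":"array","items":{"type":"array","items":{"type":"number"}}},"force":{"type":"number"}},"required":["plan"]}

```bash
mkdir -p pics; cat > h.py <<'E'
import numpy as np, cv2
from station import ctrl
def shot(n,f):
    d=ctrl.camera(n); np.savez(f'pics/{f}.npz',**d); cv2.imwrite(f'pics/{f}.png',d['pixels'][:,:,::-1]); return d
def load(f): return np.load(f'pics/{f}.npz')
def ray(d,u,v,z):
    K=d['mtx'];P=d['pose']
    r=np.array([(u-K[0,2])/K[0,0],-(v-K[1,2])/K[1,1],-1.]); r=P[:3,:3]@r; o=P[:3,3]
    return o+r*(z-o[2])/r[2]
def cloud(d):
    K=d['mtx'];P=d['pose'];z=d['z_map'];v,u=np.mgrid[:420,:560]
    p=np.stack([(u-K[0,2])/K[0,0]*z,-(v-K[1,2])/K[1,1]*z,-z],-1)
    p=p@P[:3,:3].T+P[:3,3]; p[z==0]=np.nan; return p
def proj(d,p):
    c=d['pose'][:3,:3].T@(np.array(p)-d['pose'][:3,3]); K=d['mtx']
    return K[0,0]*c[0]/-c[2]+K[0,2], K[1,1]*-c[1]/-c[2]+K[1,2]
E
python3 - <<'E'
from h import *
for n in('top','scene'):
    d=shot(n,n+'0'); print(n,d['mtx'].round(1).tolist(),d['pose'].round(3).tolist(), d.keys())
print(ctrl.get_obs())
E
```

```text
top [[433.1, 0.0, 278.1], [0.0, 433.1, 209.4], [0.0, 0.0, 1.0]] [[0.005, 0.981, -0.192, 0.31], [-1.0, 0.004, -0.008, -0.009], [-0.007, 0.192, 0.981, 1.075], [0.0, 0.0, 0.0, 1.0]] dict_keys(['pixels', 'z_map', 'mtx', 'pose'])
scene [[439.4, 0.0, 272.9], [0.0, 439.4, 208.0], [0.0, 0.0, 1.0]] [[0.493, -0.554, 0.67, 1.275], [0.87, 0.321, -0.375, -0.429], [-0.007, 0.768, 0.64, 0.765], [0.0, 0.0, 0.0, 1.0]] dict_keys(['pixels', 'z_map', 'mtx', 'pose'])
{'time_s': 0.1, 'qpos': array([-1.28957953e+00,  3.00378233e-01,  1.52152107e+00, -1.99002327e-05,
        1.32070473e+00, -6.65853373e-02]), 'joint_vel': array([-4.34054245e-04, -2.35453579e-03, -2.68516381e-03, -7.79148033e-04,
        6.61953315e-05,  4.68878918e-04]), 'tau': array([ 1.41501573e-04, -5.32649410e+01, -3.53284085e+01,  7.09344330e-02,
        2.35522381e-02, -6.52036351e-05]), 'ee_pos': array([ 0.18738506, -0.5168183 ,  0.18346267]), 'eef_rot': array([-3.14058223e+00, -4.80600143e-05,  3.47807044e-01]), 'force': array([1.32657146, 0.25948779, 0.03305036]), 'moment': array([-0.01478171, -0.01041679,  0.00426183]), 'grip_force': 0.0, 'grip_width': 0.09417255162144506}
```

View pics/top0.png

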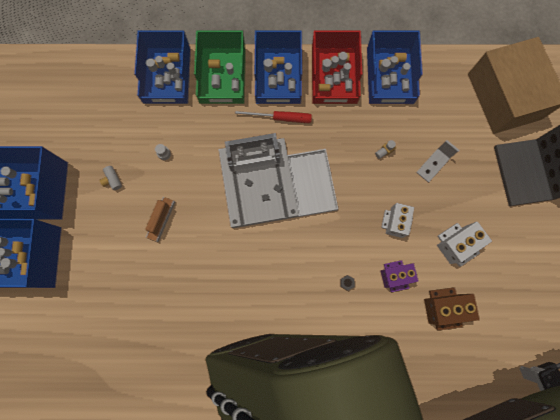

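View pics/scene0.png

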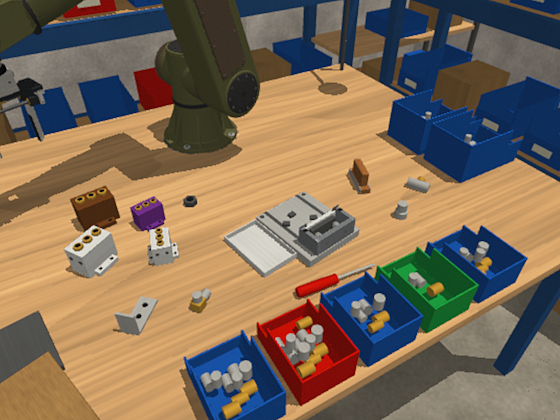

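The top view shows the fixture around (260,180) with the pan on its right at (314,183). The scraper is at (160,218). The target manifold is the small white block at (400,219), next to a larger white one and the purple and brown ones. The offcuts are at about (249,183), (278,188) and (265,198).

```bash
python3 - <<'E'
from h import *
d=load('top0'); p=cloud(d); im=d['pixels']
def rect(m,name,k=1):
    m=m.astype(np.uint8); n,l,s,c=cv2.connectedComponentsWithStats(m)
    i=1+np.argmax(s[1:,4]); q=p[l==i]
    r=cv2.minAreaRect((q[:,:2]*1000).astype(np.float32)); print(name,s[i],'rect mm',np.round(r[0],1),np.round(r[1],1),round(r[2],1),'z',np.nanmedian(q[:,2]).round(4)); return l==i
v,u=np.mgrid[:420,:560]
box=lambda a,b,c,e:(u>a)&(u<b)&(v>c)&(v<e)
z=p[...,2]
rect(box(140,185,190,245)&(z>.045),'scraper rib')
rect(box(140,185,190,245)&(z>.008),'scraper all')
rect(box(375,420,195,245)&(z>.045),'manifold top')
rect(box(375,420,195,245)&(z>.006),'manifold all')
rect(box(210,295,130,235)&(z>.015)&(z<.03),'bed')
rect(box(210,295,125,235)&(z>.06)&(z<.08),'cheeks')
rect(box(285,345,140,225)&(z>.0015)&(z<.02),'pan')
print('bed z med',np.nanmedian(z[190:220,240:285]),'bench',np.nanmedian(z[240:260,200:300]))
cv2.imwrite('pics/c1.png',cv2.resize(im[120:235,205:345,::-1],None,fx=5,fy=5,interpolation=cv2.INTER_CUBIC))
E
```

```text
scraper rib [146 200  21  33 339] rect mm [493.4 293.2] [23.3 80. ] 70.9 z 0.0585
scraper all [146 197  29  45 690] rect mm [493.4 292.9] [ 32.  109.8] 71.0 z 0.0438
manifold top [390 203  24  33 563] rect mm [ 489.  -296.4] [44.9 70.1] 76.0 z 0.0558
manifold all [382 203  32  35 815] rect mm [ 492.3 -298. ] [70.6 78.2] 75.7 z 0.0545
bed [ 219  138   76   90 4018] rect mm [587.8  47.6] [204.9 177.4] 10.2 z 0.0248
cheeks [225 133  56  35 753] rect mm [656.   63.4] [ 65.7 127.8] 9.8 z 0.0691
pan [ 286  141   59   83 2472] rect mm [593.8 -95.1] [144.9 218.9] 88.3 z 0.0042
bed z med 0.024898231631243606 bench 0.0009940961963676997
```

View pics/c1.png

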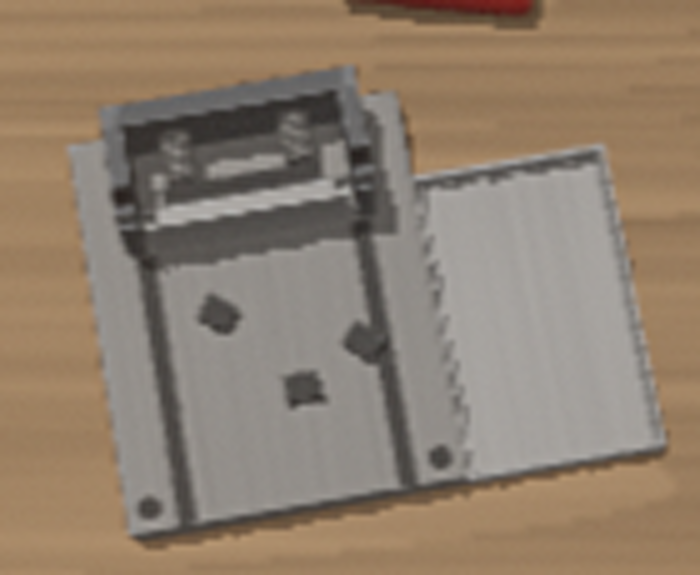

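Estimates so far: fixture origin about (0.5655, 0.0475) with yaw 10°, scraper (0.493, 0.293) with yaw -19°, and manifold (0.489, -0.296) with yaw -14°. Next I'll move to the scraper.

Emit:
servo_tool --pt "100 0 0 0 0 0 0.17" --pt "100 0 0 0 0 0 0.17" --pt "100 0 0 0 0 0 0.17" --pt "100 0 0 0 0 0 0.17" --pt "100 0.005 -0.055 0 0 0 0" --pt "100 0.005 -0.055 0 0 0 0" --pt "100 0.005 -0.055 0 0 0 0" --pt "100 0.005 -0.055 0 0 0 0" --force 30

```text
time_s: 1.1
ee_pos: [0.2784, -0.3139, 0.1838]
eef_rot: [-3.141, 0.0, -0.333]
force: [1.0, 0.8, 0.3]
grip_width: 0.0942
grip_force: 0.0
```

Emit:
servo_tool --pt "100 0.002 -0.055 0 0 0 0" --pt "100 0.002 -0.055 0 0 0 0" --pt "100 0 -0.055 0 0 0 0" --pt "100 0 -0.055 0 0 0 0" --pt "100 0 -0.055 0 0 0 0" --pt "100 0 -0.055 0 0 0 0" --pt "100 0 -0.055 0 0 0 0" --pt "100 0 -0.055 0 0 0 0"

```text
time_s: 2.1
ee_pos: [0.4256, 0.101, 0.1839]
eef_rot: [3.142, -0.0, -0.332]
force: [0.6, -1.0, 0.0]
grip_width: 0.0938
grip_force: 0.0
```

```bash
cat >> h.py <<'E'
F0=np.array([.5655,.0475]);FY=np.radians(10.0)
def fix(p): 
    a=np.array(p[:2])-F0; c,s=np.cos(FY),np.sin(FY); return np.array([c*a[0]+s*a[1],-s*a[0]+c*a[1]])
def unfix(x,y): c,s=np.cos(FY),np.sin(FY); return F0+[c*x-s*y,s*x+c*y]
def go(x,y,z,yaw):
    o=ctrl.get_obs(); p=o['ee_pos'];w=o['eef_rot'][2]; d=np.array([x,y,z])-p
    for n,a in(('cur',w),('new',yaw)): print(n,'yaw shift',np.round([d[0]*np.cos(a)+d[1]*np.sin(a),d[0]*np.sin(a)-d[1]*np.cos(a),-d[2]],4))
    print('turn z',round(w-yaw,4),'pos',p.round(4),'rot',o['eef_rot'].round(4),'F',o['force'].round(1),'grip',o['grip_width'].round(4),round(o['grip_force'],1),'t',o['time_s'],'q6',o['qpos'][5].round(2))
E
python3 - <<'E'
from h import *
go(.4934,.293,.100,-.333)
d=load('top0')
for u,v in((249,183),(278,188.4),(266,197.6)):
    print(fix(ray(d,u,v,.032)).round(4))
E
```

```text
cur yaw shift [ 0.0015 -0.2037  0.0839]
new yaw shift [ 0.0013 -0.2037  0.0839]Traceback (most recent call last):
  File "<stdin>", line 2, in <module>
  File "h.py", line 24, in go
    print('turn z',round(w-yaw,4),'pos',p.round(4),'rot',o['eef_rot'].round(4),'F',o['force'].round(1),'grip',o['grip_width'].round(4),round(o['grip_force'],1),'t',o['time_s'],'q6',o['qpos'][5].round(2))
                                                                                                              ^^^^^^^^^^^^^^^^^^^^^
AttributeError: 'float' object has no attribute 'round'
```

Emit:
servo_tool --pt "100 0 -0.04 0 0 0 0" --pt "100 0 -0.04 0 0 0 0" --pt "100 0 -0.04 0 0 0 0" --pt "100 0 -0.04 0.0 0 0 0" --pt "100 0.001 -0.042 0.02 0 0 0" --pt "100 0 0 0.03 0 0 0" --pt "100 0 0 0.03 0 0 0" --pt "100 0 0 0 0 0 0"

```text
time_s: 3.1
ee_pos: [0.4911, 0.2891, 0.1019]
eef_rot: [3.138, 0.003, -0.332]
force: [0.7, 0.3, -0.1]
grip_width: 0.0939
grip_force: 0.0
```

```bash
sed -i "s/o\['grip_width'\].round(4)/round(o['grip_width'],4)/" h.py
python3 - <<'E'
from h import *
go(.4934,.293,.024,-.333)
d=load('top0')
for u,v in((249,183),(278,188.4),(266,197.6)):
    print(fix(ray(d,u,v,.032)).round(4))
w=shot('wrist','w1'); p=cloud(w); z=p[...,2]
m=((z>.045)&(z<.066)&(np.hypot(p[...,0]-.493,p[...,1]-.293)<.08)).astype(np.uint8)
n,l,s,c=cv2.connectedComponentsWithStats(m)
for i in range(1,n):
    if s[i,4]>80:
        q=p[l==i]; print(s[i],cv2.minAreaRect((q[:,:2]*1000).astype(np.float32)),np.median(q[:,2]))
E
```

```text
cur yaw shift [ 0.0009 -0.0044  0.0779]
new yaw shift [ 0.0009 -0.0044  0.0779]
turn z 0.0009 pos [0.4911 0.2891 0.1019] rot [ 3.1383e+00  3.1000e-03 -3.3210e-01] F [ 0.7  0.3 -0.1] grip 0.0939 0.0 t 3.1 q6 2.37
[0.0199 0.022 ]
[-0.006  -0.0467]
[-0.024  -0.0136]
[ 261  160   32  110 3361] ((496.3815002441406, 293.8360290527344), (21.939186096191406, 79.42301177978516), 70.09661102294922) 0.05706871333452762
```

View pics/w1.png

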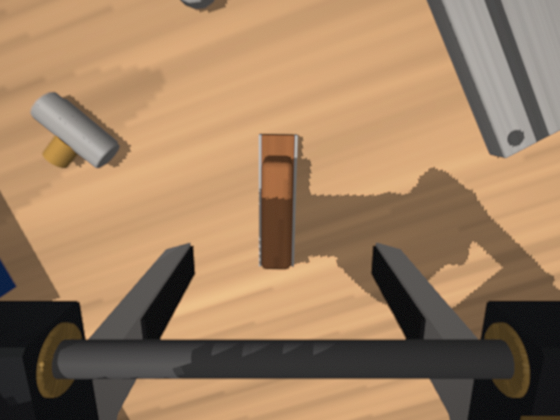

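The wrist view shows the scraper upright and aligned between the fingers at about (278,200). I'll descend and grip.

Emit:
servo_tool --pt "100 0.002 -0.005 0.02 0 0 0" --pt "100 0 0 0.02 0 0 0" --pt "100 0 0 0.02 0 0 0" --pt "100 0 0 0.017 0 0 0" --pt "100 0 0 0 0 0 0" --pt "0 0 0 0 0 0 0" --pt "0 0 0 0 0 0 0" --pt "0 0 0 0 0 0 0" --force 30

```text
time_s: 4.15
ee_pos: [0.496, 0.2939, 0.0275]
eef_rot: [-3.141, -0.001, -0.332]
force: [-1.4, 0.0, -0.0]
grip_width: 0.0674
grip_force: 0.0
```

```bash
python3 - <<'E'
from h import *
p=unfix(-.005,.06); print(p)
go(p[0],p[1],.08,FY)
E
```

```text
[0.55015707 0.10572022]
cur yaw shift [ 0.1126  0.1602 -0.0525]
new yaw shift [ 0.0207  0.1947 -0.0525]
turn z -0.5067 pos [0.496  0.2939 0.0275] rot [-3.1409e+00 -6.0000e-04 -3.3210e-01] F [-1.4  0.  -0. ] grip 0.0674 0.0 t 4.15 q6 2.37
```

Emit:
servo_tool --pt "0 0 0 0 0 0 0" --pt "0 0 0 0 0 0 0" --pt "0 0 0 0 0 0 0" --pt "0 0 0 0 0 0 0" --pt "0 0 0 0 0 0 0" --pt "0 0 0 0 0 0 0" --pt "0 0 0 0 0 0 0" --pt "0 0 0 0 0 0 0"

```text
time_s: 5.15
ee_pos: [0.4957, 0.2937, 0.0269]
eef_rot: [3.142, 0.0, -0.332]
force: [0.0, -0.6, -0.3]
grip_width: 0.0216
grip_force: 29.9
```

Emit:
servo_tool --pt "0 0 0 -0.03 0 0 0" --pt "0 0 0 -0.03 0 0 0" --pt "0 0 0 0 0 0 -0.127" --pt "0 0 0 0 0 0 -0.127" --pt "0 0 0 0 0 0 -0.127" --pt "0 0 0 0 0 0 -0.126" --pt "0 0.02 0.03 0 0 0 0" --pt "0 0 0.045 0 0 0 0"

```text
time_s: 6.15
ee_pos: [0.529, 0.2231, 0.0866]
eef_rot: [-3.142, -0.0, 0.176]
force: [0.6, 0.8, -1.6]
grip_width: 0.0212
grip_force: 29.9
```

Emit:
servo_tool --pt "0 0 0.04 0 0 0 0" --pt "0 0 0.04 0 0 0 0" --pt "0 0 0.03 0 0 0 0" --pt "0 0 0.01 0 0 0 0" --pt "0 0 0 0.01 0 0 0" --pt "0 0 0 0.01 0 0 0" --pt "0 0 0 0 0 0 0" --pt "0 0 0 0 0 0 0"

```text
time_s: 7.15
ee_pos: [0.5493, 0.1057, 0.0669]
eef_rot: [-3.142, 0.0, 0.176]
force: [-0.1, 0.4, -1.9]
grip_width: 0.0213
grip_force: 29.9
```

```bash
python3 - <<'E'
from h import *
p=unfix(-.005,.06); go(p[0],p[1],.0525,FY)
w=shot('wrist','w2'); d=shot('top','top2')
o=np.hstack([w['pixels'],d['pixels']])[:,:,::-1]; cv2.imwrite('pics/c2.png',cv2.resize(o,(800,300),interpolation=cv2.INTER_AREA))
E
```

```text
cur yaw shift [0.0008 0.0001 0.0144]
new yaw shift [0.0008 0.0001 0.0144]
turn z 0.001 pos [0.5493 0.1057 0.0669] rot [-3.1416e+00  1.0000e-04  1.7560e-01] F [-0.1  0.4 -1.9] grip 0.0213 29.9 t 7.15 q6 1.52
```

View pics/c2.png

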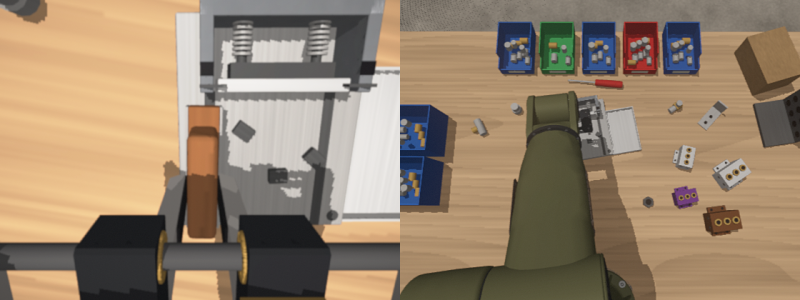

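The scraper (200,170 in the left half) is level, parallel to the bed and clear of the stop, with the three offcuts ahead of it. I'll lower it and sweep.

Emit:
servo_tool --pt "0 0 0 0.008 0 0 0" --pt "0 0 0 0.0064 0 0 0" --pt "0 0 0 0 0 0 0" --pt "0 0 0.01 0 0 0 0" --pt "0 0 0.015 0 0 0 0" --pt "0 0 0.015 0 0 0 0" --pt "0 0 0.015 0 0 0 0" --pt "0 0 0.015 0 0 0 0"

```text
time_s: 8.25
ee_pos: [0.5617, 0.035, 0.0526]
eef_rot: [-3.142, -0.0, 0.174]
force: [0.1, 1.2, -1.4]
grip_width: 0.0216
grip_force: 29.9
```

Emit:
servo_tool --pt "0 0 0.015 0 0 0 0" --pt "0 0 0.015 0 0 0 0" --pt "0 0 0.015 0 0 0 0" --pt "0 0 0.012 0 0 0 0" --pt "0 0 0.012 0 0 0 0" --pt "0 0 0.012 0 0 0 0" --pt "0 0 0.01 0 0 0 0" --pt "0 0 0.005 0 0 0 0"

```text
time_s: 9.25
ee_pos: [0.5783, -0.0589, 0.0525]
eef_rot: [-3.142, 0.0, 0.174]
force: [0.2, -0.4, -2.0]
grip_width: 0.0217
grip_force: 29.9
```

```bash
python3 - <<'E'
from h import *
go(*unfix(-.005,-.1),.0525,FY); print(fix(ctrl.get_obs()['ee_pos']))
w=shot('wrist','w3'); d=shot('scene','s3')
o=np.hstack([w['pixels'],d['pixels'][120:330,180:460].repeat(2,0).repeat(2,1)])[:,:,::-1]; cv2.imwrite('pics/c3.png',cv2.resize(o,(800,300),interpolation=cv2.INTER_AREA))
E
```

```text
cur yaw shift [ 0.0009 -0.007  -0.    ]
new yaw shift [ 0.0009 -0.007  -0.    ]
turn z -0.0001 pos [ 0.5783 -0.0589  0.0525] rot [-3.1416e+00  1.0000e-04  1.7440e-01] F [ 0.2 -0.4 -2. ] grip 0.0217 29.9 t 9.25 q6 1.23
[-0.00591031 -0.10699488]
```

View pics/c3.png

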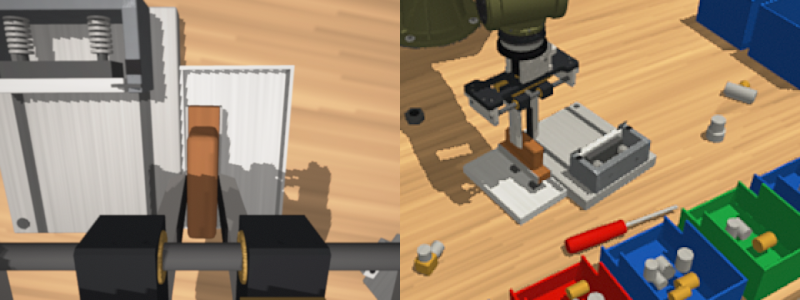

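The bed is clear and two offcuts are visible in the pan; the scraper hides the third. I'll lift and look again.

Emit:
servo_tool --pt "0 0 0 -0.03 0 0 0" --pt "0 0 0 -0.03 0 0 0" --pt "0 0 -0.03 -0.01 0 0 0" --pt "0 0 -0.04 0 0 0 0" --pt "0 0 -0.04 0 0 0 0" --pt "0 0 -0.04 0 0 0 0" --pt "0 0 -0.02 0 0 0 0" --pt "0 0 0 0 0 0 0"

```text
time_s: 10.35
ee_pos: [0.5485, 0.11, 0.1226]
eef_rot: [3.142, -0.0, 0.177]
force: [-0.0, 0.5, -1.4]
grip_width: 0.0218
grip_force: 29.9
```

```bash
python3 - <<'E'
from h import *
go(*unfix(-.06,.20),.12,FY)
for n in('scene','wrist'):
    d=shot(n,n+'4'); p=cloud(d); g=d['pixels'].astype(int).sum(2)
    f=np.stack([np.cos(FY)*(p[...,0]-F0[0])+np.sin(FY)*(p[...,1]-F0[1]),-np.sin(FY)*(p[...,0]-F0[0])+np.cos(FY)*(p[...,1]-F0[1])],-1)
    m=(f[...,0]>-.085)&(f[...,0]<.085)&(f[...,1]<-.08)&(f[...,1]>-.19)&(p[...,2]>.007)&(p[...,2]<.06)
    k,l,s,c=cv2.connectedComponentsWithStats(m.astype(np.uint8))
    for i in range(1,k):
        if s[i,4]>15: print(n,s[i],np.median(f[l==i],0).round(3),np.median(p[l==i][:,2]).round(4),np.median(g[l==i]))
a=load('scene4')['pixels'][150:270,200:360].repeat(4,0).repeat(4,1)[:,:,::-1]
cv2.imwrite('pics/c4.png',a)
# fixture refinement from wrist
p=cloud(load('wrist4'));z=p[...,2]
m=((z>.062)&(z<.08)&(np.hypot(p[...,0]-.656,p[...,1]-.063)<.09)).astype(np.uint8)
k,l,s,c=cv2.connectedComponentsWithStats(m)
for i in range(1,k):
    if s[i,4]>300: print('ch',s[i],cv2.minAreaRect((p[l==i][:,:2]*1000).astype(np.float32)))
E
```

```text
cur yaw shift [-0.0538 -0.1356  0.0026]
new yaw shift [-0.0541 -0.1355  0.0026]
turn z 0.0021 pos [0.5485 0.11   0.1226] rot [ 3.1415e+00 -1.0000e-04  1.7660e-01] F [-0.   0.5 -1.4] grip 0.0218 29.9 t 10.35 q6 1.53
scene [224 215  76  60 836] [ 0.013 -0.103] 0.0146 431.5
scene [257 233   8   7  38] [-0.019 -0.115] 0.0104 241.5
wrist [477  97  83   4 331] [ 0.081 -0.125] 0.0154 652.0
wrist [ 443  125  117  157 2049] [-0.055 -0.109] 0.0156 569.0
wrist [476 152  25  17 371] [ 0.031 -0.112] 0.0101 274.0
wrist [466 175  17  23 298] [ 0.009 -0.099] 0.0156 263.5
wrist [468 209  24  16 326] [-0.02  -0.112] 0.0101 275.0
ch [ 285   22  201  104 9445] ((658.3889770507812, 63.31761932373047), (64.1982192993164, 127.8268051147461), 10.187559127807617)
```

View pics/c4.png

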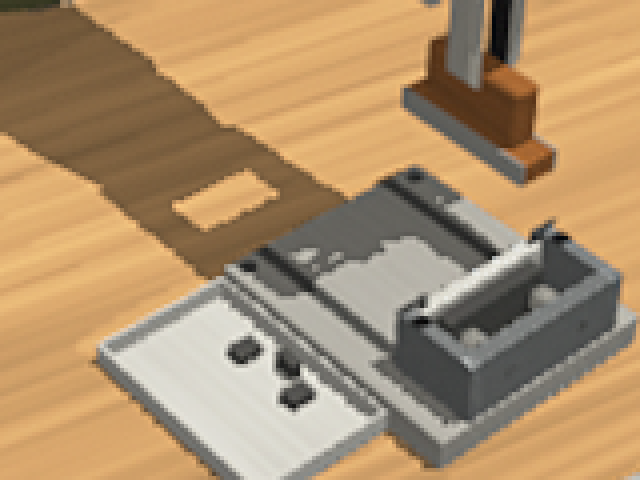

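All three offcuts lie in the pan, at crop pixels (244,350), (290,360) and (296,396). Next I'll put the scraper down on the left.

Emit:
servo_tool --pt "0 -0.014 -0.034 0 0 0 0" --pt "0 -0.014 -0.034 0 0 0 0" --pt "0 -0.014 -0.034 0 0 0 0" --pt "0 -0.012 -0.0335 0 0 0 0" --pt "0 0 0 0.03 0 0 0" --pt "0 0 0 0.03 0 0 0" --pt "0 0 0 0.02 0 0 0" --pt "0 0 0 0.008 0 0 0"

```text
time_s: 11.45
ee_pos: [0.472, 0.2321, 0.0336]
eef_rot: [3.141, 0.001, 0.173]
force: [0.6, 0.4, -1.7]
grip_width: 0.0215
grip_force: 29.9
```

Emit:
servo_tool --pt "0 0 0 0.005 0 0 0" --pt "0 0 0 0.0015 0 0 0" --pt "0 0 0 0 0 0 0" --pt "0 0 0 0 0 0 0" --pt "0 0 0 0 0 0 0" --pt "0 0 0 0 0 0 0" --pt "0 0 0 0 0 0 0" --pt "0 0 0 0 0 0 0"

```text
time_s: 12.45
ee_pos: [0.4719, 0.2332, 0.0281]
eef_rot: [-3.142, -0.0, 0.175]
force: [-0.4, 0.2, -2.4]
grip_width: 0.0219
grip_force: 29.9
```

Emit:
servo_tool --pt "0 0 0 0.001 0 0 0" --pt "0 0 0 0 0 0 0" --pt "70 0 0 0 0 0 0" --pt "70 0 0 0 0 0 0" --pt "70 0 0 0 0 0 0" --pt "70 0 0 0 0 0 0" --pt "70 0 0 0 0 0 0" --pt "70 0 0 0 0 0 0"

```text
time_s: 13.45
ee_pos: [0.4719, 0.2332, 0.027]
eef_rot: [3.142, -0.0, 0.175]
force: [0.1, 1.0, -0.7]
grip_width: 0.0655
grip_force: 0.0
```

Emit:
servo_tool --pt "70 0 0 -0.02 0 0 0" --pt "70 0 0 -0.04 0 0 0" --pt "80 0 0 -0.04 0 0 0" --pt "100 0 0.03 -0.05 0 0 0.08" --pt "100 0 0.05 0 0 0 0.08" --pt "100 0 0.05 0 0 0 0.08" --pt "100 0 0.05 0 0 0 0.08" --pt "100 0 0.05 0 0 0 0.08"

```text
time_s: 14.45
ee_pos: [0.4718, 0.0029, 0.1771]
eef_rot: [-3.142, -0.0, -0.228]
force: [0.5, -1.0, 0.5]
grip_width: 0.0942
grip_force: 0.0
```

```bash
sed -i 's/^F0=.*/F0=np.array([.567,.047]);FY=.177/' h.py; python3 - <<'E'
from h import *
go(.489,-.2964,.16,-.244)
d=shot('scene','scene5');p=cloud(d);z=p[...,2]
m=((z>.005)&(z<.066)&(np.hypot(p[...,0]-.472,p[...,1]-.233)<.07)).astype(np.uint8)
q=p[m>0];print(cv2.minAreaRect((q[:,:2]*1000).astype(np.float32)),np.nanmax(q[:,2]))
E
```

```text
cur yaw shift [0.0844 0.2877 0.0171]
new yaw shift [0.089  0.2863 0.0171]
turn z 0.0162 pos [0.4718 0.0029 0.1771] rot [-3.1416e+00 -2.0000e-04 -2.2780e-01] F [ 0.5 -1.   0.5] grip 0.0942 0.0 t 14.45 q6 1.73
((472.1571350097656, 231.937744140625), (113.18551635742188, 34.96906280517578), 9.342127799987793) 0.06149925434307435
```

Emit:
servo_tool --pt "100 0.015 0.048 0 0 0 0.016" --pt "100 0.015 0.048 0 0 0 0" --pt "100 0.015 0.048 0 0 0 0" --pt "100 0.015 0.048 0 0 0 0" --pt "100 0.015 0.048 0 0 0 0" --pt "100 0.014 0.046 0.017 0 0 0" --pt "100 0 0 0.02 0 0 0" --pt "100 0 0 0.0 0 0 0"

```text
time_s: 15.5
ee_pos: [0.4903, -0.2942, 0.1386]
eef_rot: [-3.14, 0.003, -0.242]
force: [-0.1, 0.2, 1.0]
grip_width: 0.094
grip_force: 0.0
```

```bash
python3 - <<'E'
from h import *
w=shot('wrist','w6'); p=cloud(w); z=p[...,2]
m=((z>.047)&(z<.066)&(np.hypot(p[...,0]-.489,p[...,1]+.296)<.07)).astype(np.uint8)
n,l,s,c=cv2.connectedComponentsWithStats(m)
for i in range(1,n):
    if s[i,4]>80:
        q=p[l==i]; r=cv2.minAreaRect((q[:,:2]*1000).astype(np.float32)); print(s[i],r,np.median(q[:,2]))
        go(r[0][0]/1e3,r[0][1]/1e3,.02,np.radians(r[2]-90))
E
```

```text
[ 260  163   56   85 4585] ((491.1087341308594, -296.6387023925781), (44.02973937988281, 70.23589324951172), 76.00848388671875) 0.0545733385733293
cur yaw shift [0.0008 0.0024 0.12  ]
new yaw shift [0.0008 0.0024 0.12  ]
turn z 0.0031 pos [ 0.4909 -0.2941  0.14  ] rot [-3.1412e+00  9.0000e-04 -2.4110e-01] F [-1.1 -0.3 -0.2] grip 0.0938 0.0 t 15.55 q6 1.21
```

View pics/w6.png

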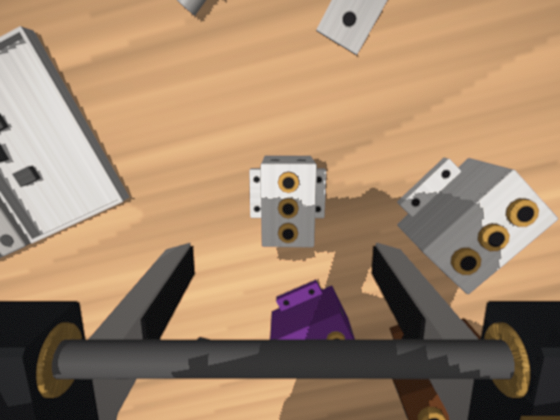

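The wrist view shows the small white manifold at (288,203), aligned with the fingers. The larger white block is at (465,220) and the purple one is below. I'll descend and grip.

Emit:
servo_tool --pt "100 0.001 0.0024 0.03 0 0 0.003" --pt "100 0 0 0.03 0 0 0" --pt "100 0 0 0.03 0 0 0" --pt "100 0 0 0.02 0 0 0" --pt "100 0 0 0.01 0 0 0" --pt "100 0 0 0 0 0 0" --pt "0 0 0 0 0 0 0" --pt "0 0 0 0 0 0 0" --force 55

```text
time_s: 16.55
ee_pos: [0.4918, -0.2972, 0.0209]
eef_rot: [3.141, -0.001, -0.244]
force: [0.2, -0.6, -0.2]
grip_width: 0.0775
grip_force: 0.0
```

Emit:
servo_tool --pt "0 0 0 0 0 0 0" --pt "0 0 0 0 0 0 0" --pt "0 0 0 0 0 0 0" --pt "0 0 0 0 0 0 0" --pt "0 0 0 0 0 0 0" --pt "0 0 0 0 0 0 0" --pt "0 0 0 0 0 0 0" --pt "0 0 0 0 0 0 0"

```text
time_s: 17.55
ee_pos: [0.4914, -0.2972, 0.0201]
eef_rot: [3.141, -0.0, -0.244]
force: [-0.9, -3.7, 1.7]
grip_width: 0.0432
grip_force: 55.0
```

```bash
python3 - <<'E'
from h import *
go(*unfix(0,0),.1,FY)
E
```

```text
cur yaw shift [-0.0099 -0.3523 -0.0799]
new yaw shift [ 0.135  -0.3255 -0.0799]
turn z -0.4212 pos [ 0.4914 -0.2972  0.0201] rot [ 3.1413e+00 -2.0000e-04 -2.4420e-01] F [-0.9 -3.7  1.7] grip 0.0432 55.0 t 17.55 q6 1.21
```

Emit:
servo_tool --pt "0 0 0 -0.03 0 0 0" --pt "0 0 0 -0.03 0 0 0" --pt "0 0 0 -0.03 0 0 0" --pt "0 0 0 0 0 0 -0.141" --pt "0 0 0 0 0 0 -0.14" --pt "0 0 0 0 0 0 -0.14" --pt "0 0.015 -0.03 0 0 0 0" --pt "0 0.015 -0.04 0 0 0 0"

```text
time_s: 18.55
ee_pos: [0.5082, -0.2218, 0.1091]
eef_rot: [-3.14, 0.001, 0.176]
force: [1.1, 0.1, -4.3]
grip_width: 0.0433
grip_force: 55.0
```

Emit:
servo_tool --pt "0 0.015 -0.045 0 0 0 0" --pt "0 0.015 -0.045 0 0 0 0" --pt "0 0.015 -0.045 0 0 0 0" --pt "0 0.015 -0.045 0 0 0 0" --pt "0 0.015 -0.045 0 0 0 0" --pt "0 0.015 -0.0305 0 0 0 0" --pt "0 0 0 0.03 0 0 0" --pt "0 0 0 0 0 0 0"

```text
time_s: 19.55
ee_pos: [0.5504, 0.045, 0.0777]
eef_rot: [-3.14, 0.006, 0.178]
force: [-0.5, -0.3, -3.7]
grip_width: 0.0432
grip_force: 55.0
```

```bash
python3 - <<'E'
from h import *
go(*unfix(-.015,0),.045,FY)
for n in('wrist','scene'):
    d=shot(n,n+'7'); p=cloud(d); z=p[...,2]; f=np.stack([fix(q) for q in p.reshape(-1,3)]).reshape(420,560,2)*1000
    # stop face top: bed 24+41=65 ; use cheeks/back wall and plate
    for nm,a,b,m in(('cheek+plate',.06,.08,(f[...,0]>50)&(f[...,0]<135)&(abs(f[...,1])<75)),('manifold',.095,.125,(abs(f[...,0]+15)<60)&(abs(f[...,1])<35))):
        k=m&(z>a)&(z<b); 
        if k.sum()<50: continue
        q=f[k].astype(np.float32); print(n,nm,k.sum(),cv2.minAreaRect(q),np.median(z[k]))
cv2.imwrite('pics/c7.png',cv2.resize(np.hstack([load('wrist7')['pixels'],load('scene7')['pixels'][120:330,180:460].repeat(2,0).repeat(2,1)])[:,:,::-1],(800,300),interpolation=cv2.INTER_AREA))
E
```

```text
cur yaw shift [0.0017 0.001  0.0327]
new yaw shift [0.0017 0.001  0.0327]
turn z 0.0006 pos [0.5504 0.045  0.0777] rot [-3.1404  0.0055  0.1776] F [-0.5 -0.3 -3.7] grip 0.0432 55.0 t 19.55 q6 1.41
wrist cheek+plate 10533 ((88.54391479492188, 0.293304443359375), (55.15533447265625, 127.91673278808594), 0.300089955329895) 0.06842279405401333
wrist manifold 13136 ((-16.225872039794922, 1.7837772369384766), (70.90392303466797, 66.25238800048828), 0.004291057586669922) 0.11207988055373157
scene cheek+plate 710 ((91.87338256835938, -0.7152557373046875), (66.93644714355469, 129.3191680908203), 0.34911733865737915) 0.06767593595000643
scene manifold 451 ((-16.066749572753906, 0.5514068603515625), (73.24329376220703, 68.31896209716797), 1.5301865339279175) 0.11357648610261717
```

View pics/c7.png

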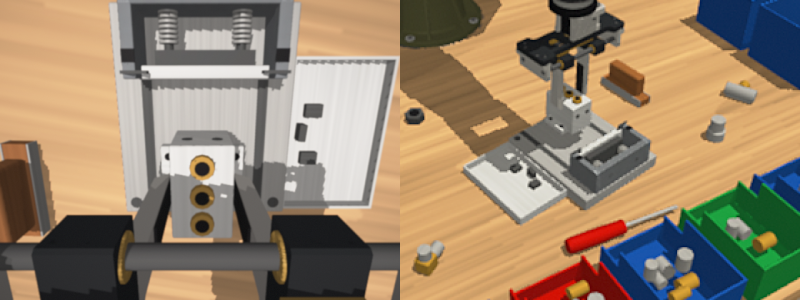

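The manifold is square and centred ahead of the stop, the scraper is standing on the left, and the offcuts are in the pan. I'll lower it and advance.

Emit:
servo_tool --pt "0 0.0017 0.0005 0.015 0 0 0" --pt "0 0 0 0.01 0 0 0" --pt "0 0 0 0.005 0 0 0" --pt "0 0 0 0.002 0 0 0" --pt "0 0 0 0 0 0 0" --pt "0 0 0 0 0 0 0" --pt "0 0 0 0 0 0 0" --pt "0 0 0 0 0 0 0"

```text
time_s: 20.65
ee_pos: [0.5541, 0.0443, 0.0482]
eef_rot: [3.142, -0.0, 0.177]
force: [0.1, -0.5, -4.7]
grip_width: 0.0431
grip_force: 55.0
```

Emit:
servo_tool --pt "0 0.01 0 0 0 0 0" --pt "0 0.01 0 0 0 0 0" --pt "0 0.01 0 0 0 0 0" --pt "0 0 0 0.0025 0 0 0" --pt "0 0 0 0.001 0 0 0" --pt "0 0 0 0 0 0 0" --pt "0 0 0 0 0 0 0" --pt "0 0 0 0 0 0 0"

```text
time_s: 21.65
ee_pos: [0.5835, 0.0496, 0.0446]
eef_rot: [3.142, -0.0, 0.177]
force: [-0.1, 0.3, -4.7]
grip_width: 0.0435
grip_force: 55.0
```

```bash
python3 - <<'E'
from h import *
p=unfix(.037,0); go(*p,.0441,FY)
E
```

```text
cur yaw shift [ 0.0203 -0.0004  0.0005]
new yaw shift [ 0.0203 -0.0004  0.0005]
turn z -0.0002 pos [0.5835 0.0496 0.0446] rot [ 3.1416e+00 -1.0000e-04  1.7680e-01] F [-0.1  0.3 -4.7] grip 0.0435 55.0 t 21.65 q6 1.42
```

Emit:
servo_tool --pt "0 0.004 0 0.0003 0 0 0" --pt "0 0.004 0 0 0 0 0" --pt "0 0.002 0 0 0 0 0" --pt "0 0.002 0 0 0 0 0" --pt "0 0.002 0 0 0 0 0" --pt "0 0 0 0 0 0 0" --pt "0 0 0 0 0 0 0" --pt "0 0 0 0 0 0 0"

```text
time_s: 22.65
ee_pos: [0.5972, 0.052, 0.0442]
eef_rot: [-3.142, 0.0, 0.177]
force: [-4.8, -0.9, -2.0]
grip_width: 0.0434
grip_force: 55.0
```

```bash
python3 - <<'E'
from h import *
p=unfix(.037,0); go(*p,.0441,FY); f=ctrl.get_obs()['force']; print(f, f[0]*np.cos(FY)+f[1]*np.sin(FY))
E
```

```text
cur yaw shift [ 0.0064 -0.0004  0.0001]
new yaw shift [ 0.0064 -0.0004  0.0001]
turn z -0.0002 pos [0.5972 0.052  0.0442] rot [-3.1416e+00  4.0000e-04  1.7680e-01] F [-4.8 -0.9 -2. ] grip 0.0434 55.0 t 22.65 q6 1.42
[-4.77507297 -0.91940747 -2.03705591] -4.862355646300368
```

Emit:
servo_tool --pt "0 0.002 0 0 0 0 0" --pt "0 0.002 0 0 0 0 0" --pt "0 0.0015 0 0 0 0 0" --pt "0 0.0015 0 0 0 0 0" --pt "0 0 0 0 0 0 0" --pt "0 0 0 0 0 0 0" --pt "0 0 0 0 0 0 0" --pt "0 0 0 0 0 0 0"

```text
time_s: 23.65
ee_pos: [0.6034, 0.0532, 0.0442]
eef_rot: [-3.141, 0.002, 0.177]
force: [-10.7, -2.3, 1.4]
grip_width: 0.0429
grip_force: 55.0
```

```bash
python3 - <<'E'
from h import *
go(*unfix(.037,0),.0441,FY); f=ctrl.get_obs()['force']; print(f, f[0]*np.cos(FY)+f[1]*np.sin(FY))
w=shot('wrist','w9'); s=shot('scene','s9')
cv2.imwrite('pics/c9.png',np.hstack([cv2.resize(w['pixels'][20:320,140:460],(480,450)),cv2.resize(s['pixels'][170:290,260:370],(320,349)).copy() if 0 else cv2.resize(s['pixels'][165:290,270:359],(320,450))])[:,:,::-1])
E
```

```text
cur yaw shift [ 0.0001 -0.0003  0.0001]
new yaw shift [ 0.0001 -0.0003  0.0001]
turn z -0.0002 pos [0.6034 0.0532 0.0442] rot [-3.1415e+00  2.1000e-03  1.7680e-01] F [-10.7  -2.3   1.4] grip 0.0429 55.0 t 23.65 q6 1.42
[-10.66889148  -2.2585056    1.43205483] -10.89987592449274
```

View pics/c9.png

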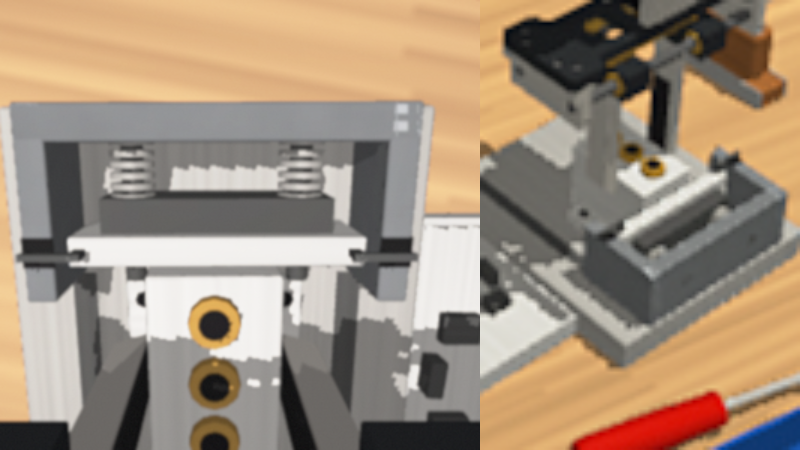

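The pointers (at row 257) stand over the black bands (rows 238–268), about 1 mm short of the middle. I'll make a small correction and then hold.

Emit:
servo_tool --pt "0 0.001 0 0 0 0 0" --pt "0 0 0 0 0 0 0" --pt "0 0 0 0 0 0 0" --pt "0 0 0 0 0 0 0" --pt "0 0 0 0 0 0 0" --pt "0 0 0 0 0 0 0" --pt "0 0 0 0 0 0 0" --pt "0 0 0 0 0 0 0"

```text
time_s: 24.75
ee_pos: [0.6043, 0.0533, 0.0442]
eef_rot: [-3.141, 0.002, 0.177]
force: [-11.0, -2.1, 2.8]
grip_width: 0.0432
grip_force: 55.0
```

```bash
python3 - <<'E'
from h import *
go(*unfix(.037,0),.0441,FY)
print(ctrl.hand_in())
E
```

```text
cur yaw shift [-0.0008 -0.0003  0.0001]
new yaw shift [-0.0008 -0.0003  0.0001]
turn z -0.0001 pos [0.6043 0.0533 0.0442] rot [-3.1415e+00  2.4000e-03  1.7690e-01] F [-11.   -2.1   2.8] grip 0.0432 55.0 t 24.75 q6 1.42
the job is handed in; nothing more can be done
None
```

The job is handed in at 24.75 s (no verdict came back): all three offcuts are in the pan, the scraper stands on the bench left of the fixture, and the manifold is held on the stop at about 11–12 N, with the pointers over the bands about 1 mm short of the middle when last seen, before a final 1 mm push.

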